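# Snap the right lids on the clay pots and keep the last one pressed

### The arm

A 6-joint arm with a two-finger parallel gripper is mounted at the origin on a cart in front of the work surface, level with it; the furniture and walls round the work are solid. World frame = base frame: x ahead of the robot, y to its left, z up, the work surface at z = 0. Lengths are in mm, angles in rad, forces in N, time in s.
With the tool pointing down it reaches from about 275 to 750 mm from the base axis. Payload 10.2 kg.
Tool frame: the origin (TCP) lies at the very end of the fingers, on their centre line; the grasp point (between the pads) lies 19 mm behind it; x points along the fingers, y is the direction in which the jaws open and shut, and the axes are right-handed (so a half turn about x gives the same grasp; the last joint's range is limited). The gripper opens to 85 mm and grips with 20 to 120 N. Pads are 22 mm wide; open, the fingers measure 114 mm over their backs; the gripper's body (76 mm by 85 mm) begins 54 mm behind the grasp point. The pads swing forward as they close: fully open they stand 13 mm farther back than shut.
Start: joints at [-1.332, 0.313, 1.498, -0, 1.331, -0.223], TCP at [233.908, -470.019, 231.294] pointing down, gripper open.
Joint ranges: [-2.94, 2.94], [-0.97, 2.17], [0.19, 2.56], [-1.23, 4.37], [0.02, 3.11], [-2.88, 2.88]. Speed limits (rad/s): [2.39, 2.39, 3.01, 3.14, 3.14, 3.14].

### API

Orientations are given as a unit quaternion [w, x, y, z].
In Python, from rig import ctrl, viewer, finish_job gives the robot as it stands.
- The arm moves only by the tool carry_out, never from a script. Its argument "targets" is a list of rows, each an object of numbers: "x", "y", "z": the shift along the world's x, y, z in m; "ax", "ay", "az": the turn, a rotation vector about the world's x, y, z in rad; "hand": the opening, from -1 (shut) to 1 (fully open). A call has 1 to 5 rows; each row is the pose to reach, as a shift and turn from the pose commanded when the call began; what a row does not reach only later rows make up. A row lasts 1/8 s, in which the tool goes at most 62.5 mm and 10.7 degrees, less where a joint would pass 70% of its speed; a pose out of reach is approached as far as the arm can. A call with a gripper value outside its range is refused whole. The fingers move at their own pace and stop on an object; "grip_force" is the grip in N (left out, the last holds). Time passes only in rows, so rows that repeat a pose let the fingers close. It gives the time, the measured TCP pose, the force and the opening at its end, in the units of the state.
- ctrl.sense(): the state, without advancing time (a new reading comes with each control period).
- viewer.capture(name): name is "scene" or "top" or "wrist"; returns the picture (384x512x3 uint8, blue, green, red); there is no depth.
- viewer.camera_info(name): a dict with "fx", "fy", "cx", "cy" (pixels), "k1" (the pictures are not rectified: a ray, as slopes to the right and down, at radius r is drawn at 1 + k1 r^2 times it, then the intrinsics apply), "R" (3x3) and "t" (3): a world point X has camera coordinates R X + t. Camera axes: x right, y down, z forward; pixel columns grow to the right and rows downward; lengths in mm; the calibration is good to about 2 mm. A picture is of the moment at which its call begins: read the wrist's pose just before it. camera_info takes no time and is no camera call; for the wrist camera it gives the pose at the moment of the call.
- finish_job(): hands the job in, once; it reports no verdict.
The state is a dict: "time_s": time; "joints": joint angles; "dq": joint speeds; "tau": joint torques, N m; "eef_pos": TCP position; "ee_rot": TCP orientation; "force": force on the tool from outside, world axes, zero at the start; "wrist_torque": the same for the moment, N m; "grip_width": opening from 0.0 (shut) to 1.0 (fully open).
Only numpy, scipy, OpenCV 4.12 (cv2) and the standard library are available. Lean on these libraries where they do the work, as an engineer would, in place of code of your own. Each camera call takes 0.05 s, during which the arm holds its last target. There are 200 camera calls.

### The job

Shut the two open clay pots airtight before the clay dries out: put each of the two loose snap lids on the pot whose neck it fits (small on small, large on large, in whichever order you like) and press it straight down until it clicks home. On the lid you do last, do not ease off after the click: keep pressing it down firmly with the gripper on the lid, so that the new sealing ring settles, and finish in that state, still pressing. Leave the cup, the clay packet and the loop tool where they are.

Things in the scene. Friction and masses are not known exactly. Their poses are not given: they have to be found in the camera images.
- lid_small: The smaller snap lid, loose on the table, right way up; mid-grey plastic, 50 mm across. Origin: centre of its underside, z up. Flat top 28 mm above the origin, with an upright finger bar on it. Below, a hollow skirt 24 mm deep with an inward lip, 3 mm high and 37 mm in inside diameter, round its bottom edge. 28 to 49 g.
- lid_large: The larger snap lid, loose on the table, right way up; mid-grey plastic, 62 mm across. Origin: centre of its underside, z up. Flat top 28 mm above the origin, with an upright finger bar on it. Below, a hollow skirt 24 mm deep with an inward lip, 3 mm high and 49 mm in inside diameter, round its bottom edge. 36 to 63 g.
- lid_small_bar (a point): centre of the top of lid_small's finger bar, 50 mm above the lid's origin. The bar is 14 mm thick (along y), 34 mm long (along x) and rises 22 mm from the lid's flat top, which lies open on both sides of it (at least 18 mm, room for fingertips to bear on).
- lid_large_bar (a point): centre of the top of lid_large's finger bar, 50 mm above the lid's origin. The bar is 14 mm thick (along y), 34 mm long (along x) and rises 22 mm from the lid's flat top, which lies open on both sides of it (at least 18 mm, room for fingertips to bear on).
- pot_small_rim (a point): centre of pot_small's rim, 62 mm above the pot's origin; a soft seal stands 4 mm above it. A centred lid meets the nubs with its origin 8 mm below this point; about 10 N (8 to 15) straight down pushes it past, resistance drops (click), it lands on the seal 20 mm below this point and stays when let go. Pressed on, the seal gives 2 mm under 7 N, then the lid sits hard on the shoulder.
- pot_large_rim (a point): centre of pot_large's rim, 62 mm above the pot's origin; a soft seal stands 4 mm above it. A centred lid meets the nubs with its origin 8 mm below this point; about 10 N (8 to 15) straight down pushes it past, resistance drops (click), it lands on the seal 20 mm below this point and stays when let go. Pressed on, the seal gives 2 mm under 7 N, then the lid sits hard on the shoulder.
- pot_small: open pot for lid_small: white plastic, 54 mm across, upright in one of the block's three seats (drawn anew each time), fixed. Origin: centre of its underside, z up. Flat shoulder 40 mm above the origin; above it a neck 34 mm in diameter, 22 mm high, its top 6 mm tapering to 24 mm as a lead-in. Six spring nubs stand 3.5 mm out of the neck, 10 mm above the shoulder.
- pot_large: open pot for lid_large: white plastic, 66 mm across, upright in one of the block's three seats (drawn anew each time), fixed. Origin: centre of its underside, z up. Flat shoulder 40 mm above the origin; above it a neck 46 mm in diameter, 22 mm high, its top 6 mm tapering to 36 mm as a lead-in. Six spring nubs stand 3.5 mm out of the neck, 10 mm above the shoulder.
- pot_middle: the third pot in the block, middle-sized, already shut with its own lid (56 mm across, fixed); it only shows what a shut pot looks like. Fixed. Origin: centre of its underside; its finger bar ends 91 mm above that.
- block: light wooden block 94 x 262 x 26 mm that the three pots are sunk into, 82 mm apart along its y axis; screwed to the table. Origin: centre of its underside. The pots' undersides are 14 mm above the table.
- water_cup: white enamel cup 69 mm wide, 73 mm high, a bystander, at the left. Origin: centre of its underside.
- clay_carton: torn-open red packet of air-dry clay, 51 x 121 x 34 mm, a bystander at the right near the robot. Origin: centre of its underside.
- loop_tool: loop tool with wooden handle, 19 x 197 x 11 mm, lying in front of the blue tool case, a bystander. Origin: centre of its underside, y along the handle.
Mind the look-alikes: they are no part of the job. Leave any red or yellow look-alike of the lid_large alone.

How it is judged (in metres and radians):
On the way:
1. one of the two lids is clicked home on the pot it fits (((z of lid_small in the frame of pot_small between 0.037 and 0.0445 m and horizontal distance between lid_small and pot_small below 0.004 m and angle between the z axis of lid_small and the z axis of pot_small, either way round below 0.08 rad) or (z of lid_large in the frame of pot_large between 0.037 and 0.0445 m and horizontal distance between lid_large and pot_large below 0.004 m and angle between the z axis of lid_large and the z axis of pot_large, either way round below 0.08 rad))), for 0.2 s.
At the end, for the whole second after the job is handed in: both lids are clicked home on their own pots (lid's origin 37 to 44.5 mm above the pot's, within 4 mm of its axis, less than 0.08 rad off square) and one of them is still being pressed: the gripper's fingers bear on it (over 2 N) and it bears on its pot with over 4 N (z of lid_small in the frame of pot_small between 0.037 and 0.0445 m and horizontal distance between lid_small and pot_small below 0.004 m and angle between the z axis of lid_small and the z axis of pot_small, either way round below 0.08 rad and z of lid_large in the frame of pot_large between 0.037 and 0.0445 m and horizontal distance between lid_large and pot_large below 0.004 m and angle between the z axis of lid_large and the z axis of pot_large, either way round below 0.08 rad and ((contact force between lid_small and pot_small above 4 N and contact force between the fingers and lid_small above 2 N) or (contact force between lid_large and pot_large above 4 N and contact force between the fingers and lid_large above 2 N))); the arm keeps its last pose, push and grip.
It fails at once if the cup is moved more than 40 mm or tipped (distance of water_cup from where it was at the start of the episode above 0.04 m or angle between water_cup's own z axis and vertical above 0.4 rad).
It fails at once if the clay packet is moved more than 40 mm (distance of clay_carton from where it was at the start of the episode above 0.04 m).
It fails at once if the loop tool is moved more than 40 mm (distance of loop_tool from where it was at the start of the episode above 0.04 m).
It also fails if it takes over 64 s, if anything falls off the work surface, if the arm or the gripper's body presses on something with over 40 N, if the wrist force passes 120 N, or if a joint passes its speed limit or range.

## Working session

There is one attempt and no reset: what is moved stays moved. The work goes in short steps, Python scripts to look and compute and a tool call to move; the robot and the scene stay as the last step left them, time stands still between calls to the robot, and variables do not carry over. Pictures are saved under pics/ and viewed, about 8 in all and at most 12, crops included, and the job is handed in when it is done.

Besides the shell and the picture viewer there is one more tool, called after "Call:" as name(argument=value, ...), one argument or row to a line, values as JSON. carry_out: Moves the arm, as the interface text tells. Its arguments: {"type":"object","properties":{"targets":{"type":"array"},"grip_force":{"type":"number"}},"required":["targets"]}

```bash
ls; mkdir -p pics; python3 - <<'E'
from rig import ctrl, viewer
import cv2,numpy as np
s=ctrl.sense();print(s)
for n in("scene","top"):
    i=viewer.camera_info(n);print(n,i)
    cv2.imwrite(f"pics/{n}0.png",viewer.capture(n))
E
```

```text
pics
{'time_s': 0.0, 'joints': array([-1.33243841e+00,  3.13464085e-01,  1.49846663e+00,  3.77959652e-06,
        1.33099061e+00, -2.23405662e-01]), 'dq': array([ 0.00034042, -0.00045292, -0.00056265, -0.00054693, -0.00013288,
       -0.00096337]), 'tau': array([ 1.19086108e-03, -4.12260246e+01, -2.59743404e+01, -9.20732350e-05,
        4.16219162e-03, -3.96527611e-06]), 'eef_pos': array([ 233.82512502, -469.75783001,  230.71674794]), 'ee_rot': array([-0.16134139, -0.6883414 , -0.16228089,  0.68834583]), 'force': array([ 0.15315874,  0.20206995, -0.30501932]), 'wrist_torque': array([-0.03737217, -0.05509389, -0.01416705]), 'grip_width': 1.0044110697728506}
scene {'fx': 371.84285865725985, 'fy': 371.84285865725985, 'cx': 251.21337845049698, 'cy': 185.66626114397593, 'k1': -0.07555021331840168, 'R': array([[-0.65633036, -0.75443916, -0.00721194],
       [-0.51563246,  0.45551571, -0.72569181],
       [ 0.55077547, -0.47257485, -0.68798211]]), 't': array([446.10782904, 336.58030453, 641.71411766])}
top {'fx': 387.7164648402464, 'fy': 387.7164648402464, 'cx': 251.45394380478604, 'cy': 195.68689737506014, 'k1': -0.08398901890939867, 'R': array([[-0.01885899, -0.99972463, -0.01396408],
       [-0.98692539,  0.02084995, -0.15982351],
       [ 0.16007065,  0.01076739, -0.98704683]]), 't': array([  82.9479186 ,  617.26467471, 1195.65726208])}
```

View pics/top0.png

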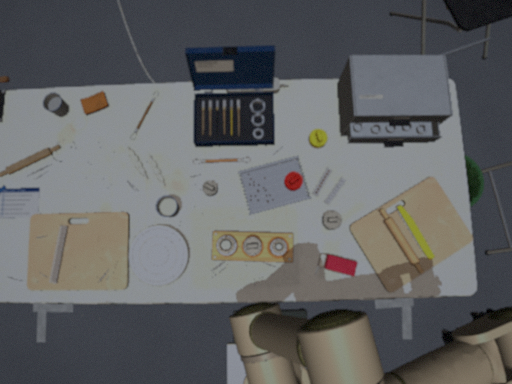

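View pics/scene0.png

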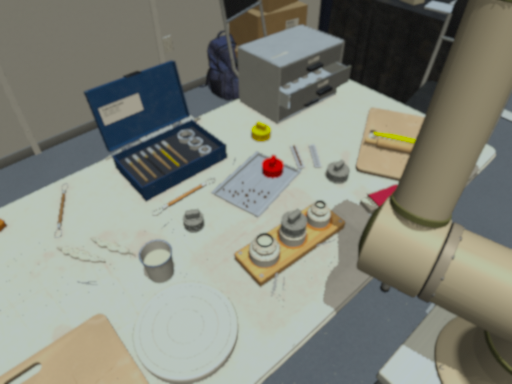

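The top view shows grey lids at about (210,187), which looks small, and (332,219), which looks large. The pots are in the block at (227,245), (252,245, the shut middle one) and (279,246). I'll zoom in.

```bash
cat > h.py <<'E'
import numpy as np, cv2
from rig import ctrl, viewer
from scipy.spatial.transform import Rotation as Rot
def ray(i,u,v):
    d=np.array([(u-i["cx"])/i["fx"],(v-i["cy"])/i["fy"]]);s=d.copy()
    for _ in range(20): s=d/(1+i["k1"]*(s@s))
    R=np.array(i["R"]);return -R.T@np.array(i["t"]),R.T@np.array([*s,1])
def at(i,u,v,z):
    c,d=ray(i,u,v);return (c+d*(z-c[2])/d[2]).round(1)
def proj(i,X):
    p=np.array(i["R"])@np.array(X,float)+np.array(i["t"]);s=p[:2]/p[2];s=s*(1+i["k1"]*(s@s))
    return s*i["fx"]+[i["cx"],i["cy"]]
def tcp():
    s=ctrl.sense();q=s["ee_rot"];R=Rot.from_quat([q[1],q[2],q[3],q[0]]).as_matrix()
    return s,R
E
python3 - <<'E'
from h import *
im=cv2.imread("pics/top0.png");cv2.imwrite("pics/top0c.png",cv2.resize(im[165:275,195:350],None,fx=5,fy=5,interpolation=cv2.INTER_CUBIC))
i=viewer.camera_info("top")
for n,u,v,z in[("lidS",210,187,28),("lidL",332,219,28),("potA",227,245,76),("mid",252,245,105),("potB",279,246,76)]:print(n,at(i,u,v,z))
s,R=tcp();print(R.round(3));w=viewer.camera_info("wrist");print(w["R"].T.round(3),-w["R"].T@w["t"],s["eef_pos"],w["fx"])
E
```

```text
lidS [654.2 206.7  28. ]
lidL [ 540.3 -188.9   28. ]
potA [461.9 148.8  76. ]
mid [459.4  71.2 105. ]
potB [455.7 -11.7  76. ]
[[-0.     0.446 -0.895]
 [ 0.001 -0.895 -0.446]
 [-1.    -0.001 -0.   ]]
[[ 0.446 -0.846 -0.293]
 [-0.895 -0.421 -0.145]
 [-0.001  0.327 -0.945]] [ 309.94984777 -431.18731946  373.47541324] [ 233.85199343 -469.78573168  230.80233582] 272.11317982586223
```

View pics/top0c.png

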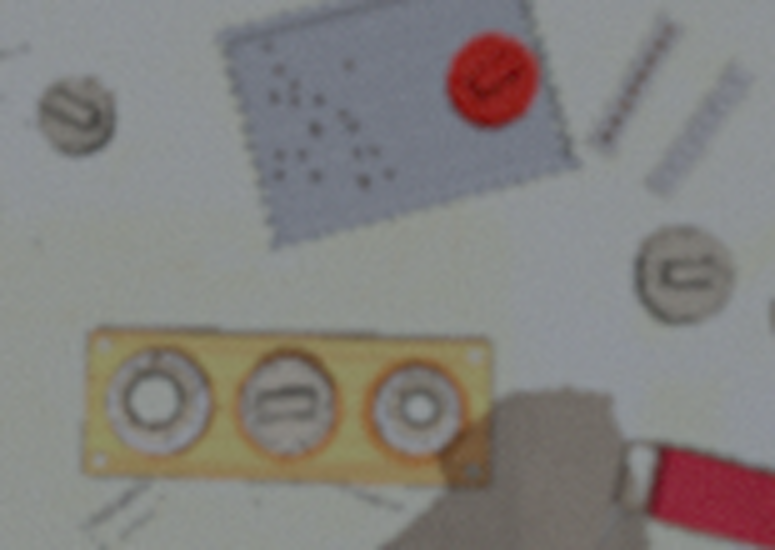

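Crop: the large pot's neck is at (153,402), the small pot's at (418,408), the small lid at (77,116) with its bar about 57° off x, and the large lid at (684,275) with its bar nearly along y. I'll move above the large lid and look with the wrist camera.

Call:
carry_out(
  targets=[
    {"x":0.04,"y":0.035,"z":0,"az":0.18,"hand":1},
    {"x":0.08,"y":0.07,"z":0,"az":0.36,"hand":1},
    {"x":0.12,"y":0.11,"z":0,"az":0.54,"hand":1},
    {"x":0.16,"y":0.15,"z":0,"az":0.72,"hand":1},
    {"x":0.2,"y":0.19,"z":0,"az":0.9,"hand":1},
  ],
)

```text
invalid input at $.targets[0]: expected keys x, y, z, ax, ay, az, hand
```

Call:
carry_out(
  targets=[
    {"x":0.04,"y":0.03,"z":-0.02,"az":0.18},
    {"x":0.08,"y":0.06,"z":-0.04,"az":0.208},
    {"x":0.106,"y":0.09,"z":-0.05,"az":0.208},
    {"x":0.106,"y":0.09,"z":-0.05,"az":0.208},
    {"x":0.106,"y":0.09,"z":-0.05,"az":0.208},
  ],
)

```text
invalid input at $.targets[0]: expected keys x, y, z, ax, ay, az, hand
```

```bash
python3 - <<'E'
from h import *
i=viewer.camera_info("top")
for n,u,v,z in[("lidS",210.4,188.2,28),("lidL",331.8,220,28),("potL",225.6,245.4,76),("potS",278.6,246.6,76)]:print(n,at(i,u,v,z))
s,R=tcp();print(s["eef_pos"],R[:,1],s["force"],s["joints"],s["time_s"])
w=viewer.camera_info("wrist");im=viewer.capture("wrist")
p=[round(float(x)) for x in proj(w,[540,-190,28])];print(p)
cv2.imwrite("pics/w1.png",im)
E
```

```text
lidS [650.2 205.4  28. ]
lidL [ 537.1 -188.1   28. ]
potL [460.7 153.1  76. ]
potS [453.9 -10.4  76. ]
[ 233.85199343 -469.78573168  230.80233582] [ 0.44556388 -0.89524945 -0.00112197] [-0.8885131   0.46198189  1.46582906] [-1.33240953e+00  3.13383381e-01  1.49834897e+00  2.29019527e-05
  1.33101593e+00 -2.23422830e-01] 0.1
[127, -278]
```

View pics/w1.png

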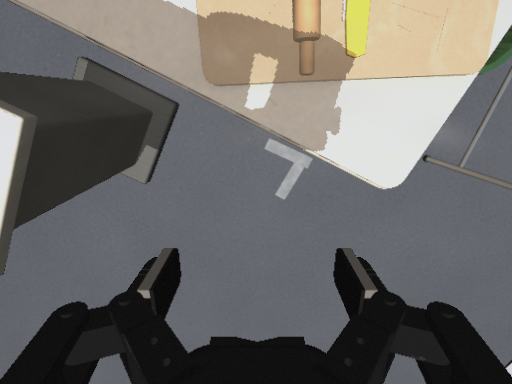

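All seven keys are required, so the arm has not moved. The picture shows the open fingers and the table edge. I'll resend the move.

Call:
carry_out(
  targets=[
    {"x":0.04,"y":0.035,"z":0,"ax":0,"ay":0,"az":0.18,"hand":1},
    {"x":0.08,"y":0.07,"z":0,"ax":0,"ay":0,"az":0.36,"hand":1},
    {"x":0.12,"y":0.11,"z":0,"ax":0,"ay":0,"az":0.54,"hand":1},
    {"x":0.16,"y":0.15,"z":0,"ax":0,"ay":0,"az":0.72,"hand":1},
    {"x":0.2,"y":0.19,"z":0,"ax":0,"ay":0,"az":0.9,"hand":1},
  ],
)

```text
time_s: 0.78
eef_pos: [434.9, -278.5, 231.2]
ee_rot: [-0.447, -0.548, -0.447, 0.548]
force: [-0.9, -1.2, 0.0]
grip_width: 1.006
```

Call:
carry_out(
  targets=[
    {"x":0.04,"y":0.03,"z":-0.02,"ax":0,"ay":0,"az":0.18,"hand":1},
    {"x":0.08,"y":0.06,"z":-0.04,"ax":0,"ay":0,"az":0.208,"hand":1},
    {"x":0.103,"y":0.092,"z":-0.05,"ax":0,"ay":0,"az":0.208,"hand":1},
    {"x":0.103,"y":0.092,"z":-0.05,"ax":0,"ay":0,"az":0.208,"hand":1},
    {"x":0.103,"y":0.092,"z":-0.05,"ax":0,"ay":0,"az":0.208,"hand":1},
  ],
)

```text
time_s: 1.4
eef_pos: [536.7, -188.4, 181.4]
ee_rot: [-0.5, -0.5, -0.5, 0.5]
force: [-0.5, -0.0, -0.0]
grip_width: 0.998
```

```bash
python3 - <<'E'
from h import *
s,R=tcp();print(s["eef_pos"],R[:,1],s["force"],s["joints"],s["time_s"])
w=viewer.camera_info("wrist");im=viewer.capture("wrist")
print(proj(w,[537,-188,28]))
cv2.imwrite("pics/w2.png",im)
E
```

```text
[ 536.67553454 -188.42878529  181.36787548] [ 9.99999451e-01 -1.04049774e-03 -1.27532432e-04] [-0.48315857 -0.02485456 -0.0496752 ] [-5.43467852e-01  4.49692684e-01  1.43518519e+00 -2.52203458e-04
  1.25671912e+00 -5.42349451e-01] 1.4
[256.83937521 178.99184463]
```

View pics/w2.png

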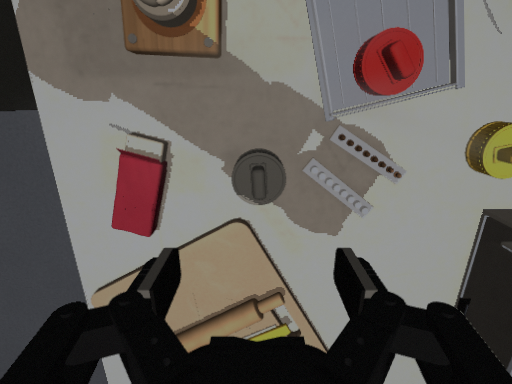

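The lid is at (259,177) with its bar nearly along the image vertical, which is world y. I'll check by overlaying the model at the estimate.

```bash
cat >> h.py <<'E'
def overlay(fn,out,w,x,y,yaw,r,z0=0,bar=True,f=7,half=45):
    """yaw = direction of bar long axis; r = lid radius"""
    im=cv2.imread(fn);c=proj(w,[x,y,z0+28]);u0,v0=int(c[0])-half,int(c[1])-half
    u0=max(0,u0);v0=max(0,v0)
    cr=cv2.resize(im[v0:v0+2*half,u0:u0+2*half],None,fx=f,fy=f,interpolation=cv2.INTER_CUBIC)
    cr=cv2.convertScaleAbs(cr,alpha=1.6)
    def poly(P,col):
        q=np.array([(proj(w,p)-[u0,v0]+.5)*f for p in P]).astype(np.int32);cv2.polylines(cr,[q],True,col,1)
    a=np.linspace(0,6.28,60)
    for z,col in((z0+28,(0,255,0)),(z0,(255,255,0))): poly([[x+r*np.cos(t),y+r*np.sin(t),z] for t in a],col)
    if bar:
        e=np.array([np.cos(yaw),np.sin(yaw)]);n=np.array([-e[1],e[0]])
        poly([[*(np.array([x,y])+17*i*e+7*j*n),z0+50] for i,j in((1,1),(1,-1),(-1,-1),(-1,1))],(0,0,255))
    cv2.imwrite(out,cr)
E
python3 - <<'E'
from h import *
w=viewer.camera_info("wrist")
overlay("pics/w2.png","pics/w2o.png",w,538.5,-187.5,np.pi/2,31)
E
```

```text
(no output)
```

View pics/w2o.png

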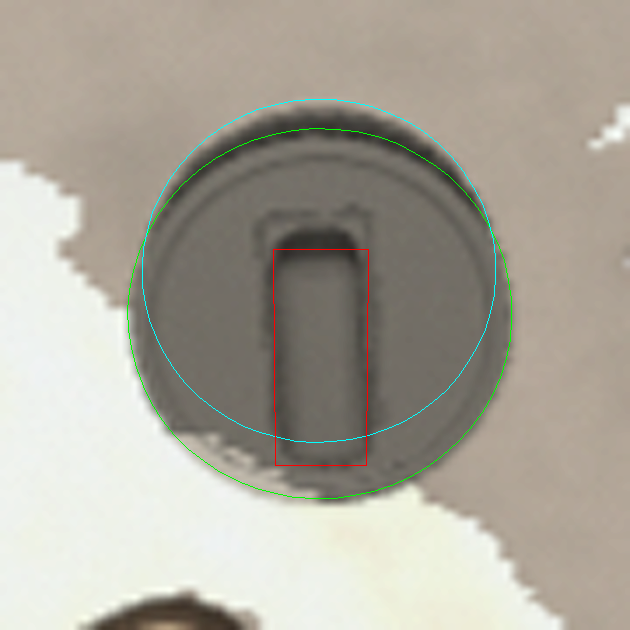

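The model fits to within about 1 mm, so the lid is at (538,-187.7). I'll descend and grip the bar.

Call:
carry_out(
  targets=[
    {"x":0.001,"y":0,"z":-0.05,"ax":0,"ay":0,"az":0,"hand":1},
    {"x":0.001,"y":0,"z":-0.1,"ax":0,"ay":0,"az":0,"hand":1},
    {"x":0.001,"y":0,"z":-0.135,"ax":0,"ay":0,"az":0,"hand":1},
    {"x":0.001,"y":0,"z":-0.15,"ax":0,"ay":0,"az":0,"hand":1},
    {"x":0.001,"y":0,"z":-0.15,"ax":0,"ay":0,"az":0,"hand":1},
  ],
  grip_force=60,
)

```text
time_s: 2.08
eef_pos: [537.8, -188.6, 31.5]
ee_rot: [-0.499, -0.5, -0.5, 0.5]
force: [-0.5, 0.4, -0.3]
grip_width: 0.999
```

Call:
carry_out(
  targets=[
    {"x":0,"y":0,"z":0,"ax":0,"ay":0,"az":0,"hand":-1},
    {"x":0,"y":0,"z":0,"ax":0,"ay":0,"az":0,"hand":-1},
    {"x":0,"y":0,"z":0,"ax":0,"ay":0,"az":0,"hand":-1},
    {"x":0,"y":0,"z":0,"ax":0,"ay":0,"az":0,"hand":-1},
    {"x":0,"y":0,"z":0,"ax":0,"ay":0,"az":0,"hand":-1},
  ],
)

```text
time_s: 2.7
eef_pos: [538.2, -188.2, 31.8]
ee_rot: [0.5, 0.5, 0.499, -0.5]
force: [-0.2, 0.2, 5.1]
grip_width: 0.149
```

Call:
carry_out(
  targets=[
    {"x":0,"y":0,"z":0,"ax":0,"ay":0,"az":0,"hand":-1},
    {"x":0,"y":0,"z":0,"ax":0,"ay":0,"az":0,"hand":-1},
    {"x":0,"y":0,"z":0,"ax":0,"ay":0,"az":0,"hand":-1},
  ],
)

```text
time_s: 3.08
eef_pos: [538.2, -188.2, 31.8]
ee_rot: [0.5, 0.5, 0.499, -0.5]
force: [-0.4, -0.2, 6.5]
grip_width: 0.147
```

Call:
carry_out(
  targets=[
    {"x":0,"y":0,"z":0.03,"ax":0,"ay":0,"az":0,"hand":-1},
    {"x":0,"y":0,"z":0.08,"ax":0,"ay":0,"az":0,"hand":-1},
    {"x":0,"y":0,"z":0.13,"ax":0,"ay":0,"az":0,"hand":-1},
    {"x":-0.01,"y":0.05,"z":0.15,"ax":0,"ay":0,"az":0,"hand":-1},
    {"x":-0.02,"y":0.1,"z":0.15,"ax":0,"ay":0,"az":0,"hand":-1},
  ],
)

```text
time_s: 3.7
eef_pos: [517.9, -87.2, 182.6]
ee_rot: [0.5, 0.501, 0.499, -0.5]
force: [0.1, 0.9, -0.7]
grip_width: 0.148
```

Call:
carry_out(
  targets=[
    {"x":-0.015,"y":0.05,"z":0,"ax":0,"ay":0,"az":0,"hand":-1},
    {"x":-0.03,"y":0.1,"z":0,"ax":0,"ay":0,"az":0,"hand":-1},
    {"x":-0.045,"y":0.15,"z":0,"ax":0,"ay":0,"az":0,"hand":-1},
    {"x":-0.057,"y":0.19,"z":0,"ax":0,"ay":0,"az":0,"hand":-1},
    {"x":-0.057,"y":0.19,"z":0,"ax":0,"ay":0,"az":0,"hand":-1},
  ],
)

```text
time_s: 4.32
eef_pos: [459.9, 104.0, 181.1]
ee_rot: [0.5, 0.499, 0.501, -0.499]
force: [0.1, -0.3, -1.0]
grip_width: 0.146
```

```bash
python3 - <<'E'
from h import *
s,R=tcp();print(s["eef_pos"],R[:,1],s["force"],s["joints"],s["time_s"],s["grip_width"])
w=viewer.camera_info("wrist");im=viewer.capture("wrist")
# overlays: rim top circle r18 z76, shoulder r33 z54 for large pot ; small r12, r27
a=np.linspace(0,6.28,80)
for x,y,rs in((460.7,153.1,((18,76),(33,54))),(453.9,-10.4,((12,76),(27,54)))):
    print(proj(w,[x,y,76]))
    for r,z in rs:
        q=np.array([proj(w,[x+r*np.cos(t),y+r*np.sin(t),z]) for t in a])*16
        cv2.polylines(im,[q.astype(np.int32)],True,(0,255,0),1,cv2.LINE_AA,4)
cv2.imwrite("pics/w3.png",cv2.resize(im,(800,600),interpolation=cv2.INTER_CUBIC))
E
```

```text
[459.88003906 104.02359619 181.10858257] [ 9.99996301e-01  2.61357022e-03 -7.53740201e-04] [ 0.12435459 -0.25840514 -0.99152172] [-2.69125367e-02  2.44379048e-01  1.72651879e+00  2.59219259e-04
  1.17145595e+00 -2.96268903e-02] 4.325 0.14624526741554755
[257.58227518 142.076648  ]
[250.86460932 291.36565618]
```

View pics/w3.png

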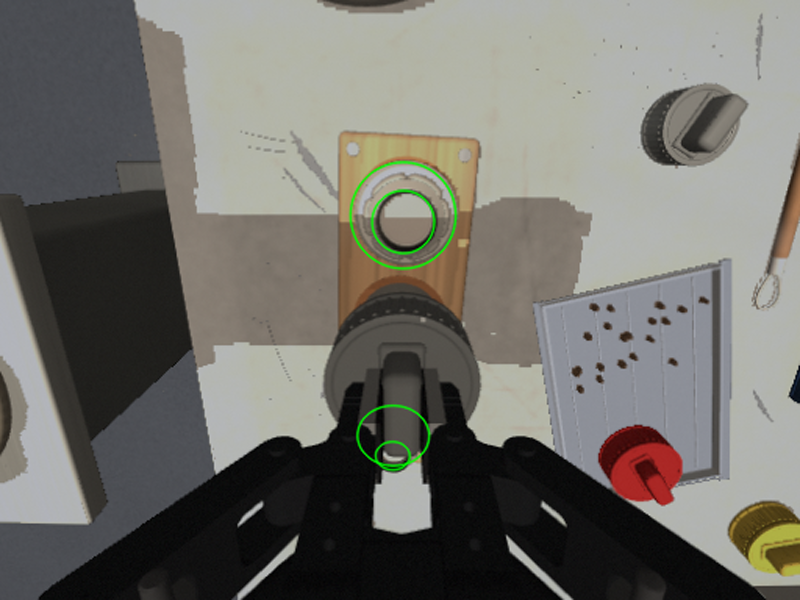

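The pot rim is near (408,221) in the 800-px view and the model drew it at (403,222). That is about 2 mm off in x, so I'll refine on a crop.

```bash
python3 - <<'E'
from h import *
w=viewer.camera_info("wrist");im=viewer.capture("wrist")
u0,v0,f=215,95,7
cr=cv2.resize(im[v0:v0+84,u0:u0+90],None,fx=f,fy=f,interpolation=cv2.INTER_CUBIC)
a=np.linspace(0,6.28,80);x,y=462.5,153.5
for r,z,c in((18,76,(0,255,0)),(33,54,(0,0,255)),(23,70,(255,255,0))):
    q=np.array([(proj(w,[x+r*np.cos(t),y+r*np.sin(t),z])-[u0,v0]+.5)*f for t in a])
    cv2.polylines(cr,[q.astype(np.int32)],True,c,1)
cv2.imwrite("pics/w4.png",cr)
E
```

```text
(no output)
```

View pics/w4.png

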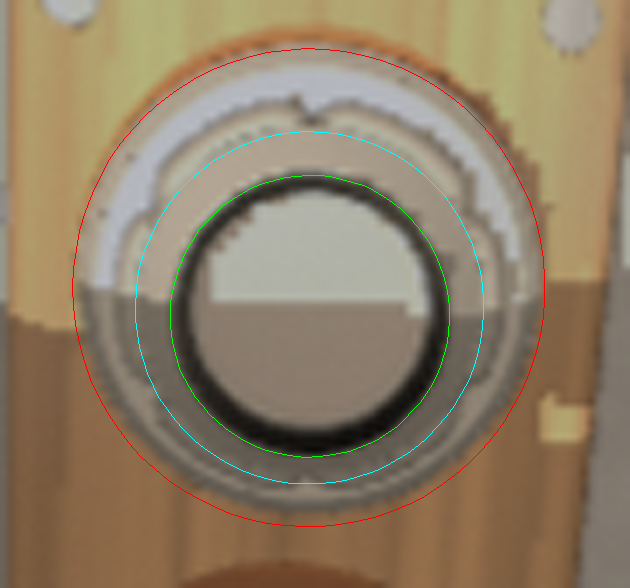

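The model at (462.5,153.5) matches the rim. I'll move over it and down to a hover.

Call:
carry_out(
  targets=[
    {"x":0.002,"y":0.049,"z":0,"ax":0,"ay":0,"az":0,"hand":-1},
    {"x":0.002,"y":0.05,"z":-0.03,"ax":0,"ay":0,"az":0,"hand":-1},
    {"x":0.002,"y":0.05,"z":-0.055,"ax":0,"ay":0,"az":0,"hand":-1},
    {"x":0.002,"y":0.05,"z":-0.055,"ax":0,"ay":0,"az":0,"hand":-1},
    {"x":0.002,"y":0.05,"z":-0.055,"ax":0,"ay":0,"az":0,"hand":-1},
  ],
  grip_force=80,
)

```text
time_s: 5.05
eef_pos: [463.7, 151.4, 127.2]
ee_rot: [0.5, 0.501, 0.499, -0.5]
force: [-0.1, -0.3, -0.9]
grip_width: 0.14
```

```bash
python3 - <<'E'
from h import *
for _ in range(3):
    s,R=tcp();w=viewer.camera_info("wrist");print(s["eef_pos"],(-w["R"].T@w["t"]).round(1),s["force"]);viewer.capture("wrist")
E
```

```text
[463.67741005 151.39960544 127.17059782] [464.1 237.  269.8] [-0.11440742 -0.29509184 -0.86778326]
[463.71051218 151.5597057  127.36010416] [464.  237.1 270. ] [ 0.09262459 -0.21357912 -0.10883569]
[463.60355269 151.64129472 127.32358494] [463.9 237.3 270. ] [-0.94986024 -0.40072519 -0.57279651]
```

Call:
carry_out(
  targets=[
    {"x":-0.001,"y":0.0015,"z":0,"ax":0,"ay":0,"az":0,"hand":-1},
    {"x":-0.001,"y":0.0015,"z":0,"ax":0,"ay":0,"az":0,"hand":-1},
    {"x":-0.001,"y":0.0015,"z":-0.008,"ax":0,"ay":0,"az":0,"hand":-1},
    {"x":-0.001,"y":0.0015,"z":-0.016,"ax":0,"ay":0,"az":0,"hand":-1},
    {"x":-0.001,"y":0.0015,"z":-0.022,"ax":0,"ay":0,"az":0,"hand":-1},
  ],
)

```text
time_s: 5.82
eef_pos: [461.6, 153.5, 103.5]
ee_rot: [-0.5, -0.5, -0.5, 0.501]
force: [1.0, -0.4, -0.2]
grip_width: 0.138
```

Call:
carry_out(
  targets=[
    {"x":0,"y":0,"z":0,"ax":0,"ay":0,"az":0,"hand":-1},
    {"x":0,"y":0,"z":0,"ax":0,"ay":0,"az":0,"hand":-1},
  ],
)

```text
time_s: 6.08
eef_pos: [462.0, 153.5, 104.4]
ee_rot: [0.5, 0.5, 0.5, -0.5]
force: [0.1, -0.2, -0.7]
grip_width: 0.14
```

The lid is over the neck lead-in with no side force. I'll press down in small steps.

Call:
carry_out(
  targets=[
    {"x":0,"y":0,"z":-0.002,"ax":0,"ay":0,"az":0,"hand":-1},
    {"x":0,"y":0,"z":-0.004,"ax":0,"ay":0,"az":0,"hand":-1},
    {"x":0,"y":0,"z":-0.006,"ax":0,"ay":0,"az":0,"hand":-1},
    {"x":0,"y":0,"z":-0.006,"ax":0,"ay":0,"az":0,"hand":-1},
  ],
)

```text
time_s: 6.58
eef_pos: [462.4, 154.0, 98.9]
ee_rot: [0.5, 0.501, 0.5, -0.5]
force: [-0.3, 2.8, 4.6]
grip_width: 0.141
```

Call:
carry_out(
  targets=[
    {"x":0,"y":0,"z":-0.002,"ax":0,"ay":0,"az":0,"hand":-1},
    {"x":0,"y":0,"z":-0.004,"ax":0,"ay":0,"az":0,"hand":-1},
    {"x":0,"y":0,"z":-0.004,"ax":0,"ay":0,"az":0,"hand":-1},
  ],
)

```text
time_s: 6.95
eef_pos: [462.5, 154.0, 94.9]
ee_rot: [0.5, 0.501, 0.499, -0.499]
force: [1.3, 4.4, 3.5]
grip_width: 0.138
```

Call:
carry_out(
  targets=[
    {"x":0,"y":0,"z":-0.002,"ax":0,"ay":0,"az":0,"hand":-1},
    {"x":0,"y":0,"z":-0.004,"ax":0,"ay":0,"az":0,"hand":-1},
    {"x":0,"y":0,"z":-0.004,"ax":0,"ay":0,"az":0,"hand":-1},
  ],
)

```text
time_s: 7.32
eef_pos: [461.6, 153.7, 89.3]
ee_rot: [-0.499, -0.5, -0.5, 0.5]
force: [2.7, 4.1, -7.5]
grip_width: 0.141
```

The force flipped to -7.5 N, so it has clicked and is being pulled down. I'll press on to the seal to confirm.

Call:
carry_out(
  targets=[
    {"x":0,"y":0,"z":-0.002,"ax":0,"ay":0,"az":0,"hand":-1},
    {"x":0,"y":0,"z":-0.004,"ax":0,"ay":0,"az":0,"hand":-1},
    {"x":0,"y":0,"z":-0.005,"ax":0,"ay":0,"az":0,"hand":-1},
    {"x":0,"y":0,"z":-0.005,"ax":0,"ay":0,"az":0,"hand":-1},
  ],
)

```text
time_s: 7.82
eef_pos: [461.7, 153.3, 85.8]
ee_rot: [-0.5, -0.5, -0.5, 0.5]
force: [-4.7, -0.4, 9.1]
grip_width: 0.143
```

The lid is seated, with its origin about 54 mm up, which is hard on the shoulder. I'll release, lift and go to the small lid.

Call:
carry_out(
  targets=[
    {"x":0,"y":0,"z":0.004,"ax":0,"ay":0,"az":0,"hand":1},
    {"x":0,"y":0,"z":0.004,"ax":0,"ay":0,"az":0,"hand":1},
    {"x":0,"y":0,"z":0.004,"ax":0,"ay":0,"az":0,"hand":1},
    {"x":0,"y":0,"z":0.004,"ax":0,"ay":0,"az":0,"hand":1},
    {"x":0,"y":0,"z":0.04,"ax":0,"ay":0,"az":0,"hand":1},
  ],
)

```text
time_s: 8.45
eef_pos: [460.6, 153.3, 123.9]
ee_rot: [-0.499, -0.499, -0.501, 0.502]
force: [0.3, -0.3, 1.3]
grip_width: 0.995
```

Call:
carry_out(
  targets=[
    {"x":0,"y":0,"z":0.05,"ax":0,"ay":0,"az":0,"hand":1},
    {"x":0.04,"y":0.012,"z":0.06,"ax":0,"ay":0,"az":-0.15,"hand":1},
    {"x":0.08,"y":0.024,"z":0.06,"ax":0,"ay":0,"az":-0.3,"hand":1},
    {"x":0.12,"y":0.036,"z":0.06,"ax":0,"ay":0,"az":-0.45,"hand":1},
    {"x":0.16,"y":0.046,"z":0.06,"ax":0,"ay":0,"az":-0.6,"hand":1},
  ],
)

```text
time_s: 9.07
eef_pos: [623.0, 199.9, 185.0]
ee_rot: [-0.328, -0.626, -0.328, 0.626]
force: [0.4, -0.1, 1.2]
grip_width: 1.003
```

Call:
carry_out(
  targets=[
    {"x":0.028,"y":0.006,"z":0,"ax":0,"ay":0,"az":0,"hand":1},
    {"x":0.028,"y":0.006,"z":0,"ax":0,"ay":0,"az":0,"hand":1},
    {"x":0.028,"y":0.006,"z":0,"ax":0,"ay":0,"az":0,"hand":1},
  ],
)

```text
time_s: 9.45
eef_pos: [649.3, 205.4, 185.0]
ee_rot: [-0.33, -0.625, -0.33, 0.626]
force: [0.1, -0.7, 0.1]
grip_width: 0.996
```

```bash
python3 - <<'E'
from h import *
s,R=tcp();print(s["eef_pos"],R[:,1],s["force"],s["joints"],s["time_s"],s["grip_width"])
w=viewer.camera_info("wrist");im=viewer.capture("wrist")
cv2.imwrite("pics/w5.png",im)
overlay("pics/w5.png","pics/w5o.png",w,651,205.5,np.radians(52),25,f=5,half=60)
t=viewer.camera_info("top");it=viewer.capture("top")
c=cv2.resize(it[215:275,195:305],(550,300),interpolation=cv2.INTER_CUBIC)
o=cv2.imread("pics/w5o.png");W=max(o.shape[1],550)
pad=lambda a:cv2.copyMakeBorder(a,0,0,0,W-a.shape[1],cv2.BORDER_CONSTANT)
cv2.imwrite("pics/w5s.png",cv2.resize(np.vstack([pad(o),pad(c)])[:900],None,fx=.65,fy=.65))
E
```

```text
[649.30293008 205.42473749 185.02941997] [ 8.24867554e-01 -5.65325663e-01 -6.42369031e-04] [ 0.14831827 -0.69537897  0.06760378] [ 1.34813920e-01  7.02386618e-01  1.01330056e+00 -3.70922570e-05
  1.42680513e+00  7.35647204e-01] 9.45 0.9961827220646936
```

View pics/w5s.png

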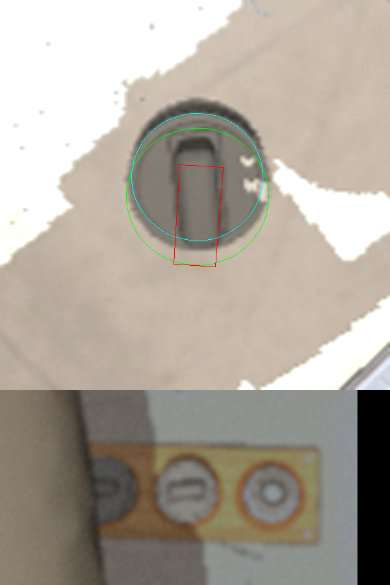

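The small lid appears about 5 px farther up the image than the model. I'll shift the estimate and check it. The large lid, dark in the shadow, sits level in its pot.

```bash
python3 - <<'E'
from h import *
w=viewer.camera_info("wrist")
overlay("pics/w5.png","pics/w5p.png",w,654.1,210,np.radians(55.6),25,f=7,half=40)
E
```

```text
(no output)
```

View pics/w5p.png

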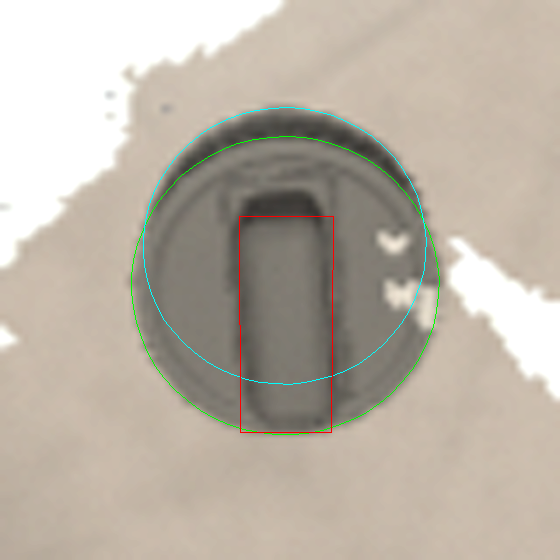

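The fit is good with the lid at (654.1,210) and the bar about 3° more anticlockwise. I'll descend and grip.

Call:
carry_out(
  targets=[
    {"x":0.0048,"y":0.0046,"z":-0.04,"ax":0,"ay":0,"az":0.045,"hand":1},
    {"x":0.0048,"y":0.0046,"z":-0.09,"ax":0,"ay":0,"az":0.045,"hand":1},
    {"x":0.0048,"y":0.0046,"z":-0.135,"ax":0,"ay":0,"az":0.045,"hand":1},
    {"x":0.0048,"y":0.0046,"z":-0.1535,"ax":0,"ay":0,"az":0.045,"hand":1},
    {"x":0.0048,"y":0.0046,"z":-0.1535,"ax":0,"ay":0,"az":0.045,"hand":1},
  ],
)

```text
time_s: 10.18
eef_pos: [654.5, 210.0, 31.9]
ee_rot: [-0.344, -0.618, -0.344, 0.618]
force: [0.1, 0.3, -0.2]
grip_width: 1.002
```

Call:
carry_out(
  targets=[
    {"x":0,"y":0,"z":0,"ax":0,"ay":0,"az":0,"hand":-1},
    {"x":0,"y":0,"z":0,"ax":0,"ay":0,"az":0,"hand":-1},
    {"x":0,"y":0,"z":0,"ax":0,"ay":0,"az":0,"hand":-1},
    {"x":0,"y":0,"z":0,"ax":0,"ay":0,"az":0,"hand":-1},
    {"x":0,"y":0,"z":0,"ax":0,"ay":0,"az":0,"hand":-1},
  ],
)

```text
time_s: 10.8
eef_pos: [655.1, 210.1, 32.5]
ee_rot: [0.344, 0.618, 0.343, -0.618]
force: [0.5, -0.2, 4.4]
grip_width: 0.141
```

Call:
carry_out(
  targets=[
    {"x":0,"y":0,"z":0,"ax":0,"ay":0,"az":0,"hand":-1},
    {"x":0,"y":0,"z":0,"ax":0,"ay":0,"az":0,"hand":-1},
    {"x":0,"y":0,"z":0,"ax":0,"ay":0,"az":0,"hand":-1},
  ],
)

```text
time_s: 11.18
eef_pos: [655.1, 210.2, 32.4]
ee_rot: [0.344, 0.618, 0.343, -0.618]
force: [0.6, 0.2, 4.9]
grip_width: 0.137
```

Call:
carry_out(
  targets=[
    {"x":0,"y":0,"z":0.04,"ax":0,"ay":0,"az":0,"hand":-1},
    {"x":0,"y":0,"z":0.09,"ax":0,"ay":0,"az":0,"hand":-1},
    {"x":0,"y":0,"z":0.14,"ax":0,"ay":0,"az":0,"hand":-1},
    {"x":-0.03,"y":-0.04,"z":0.15,"ax":0,"ay":0,"az":0.12,"hand":-1},
    {"x":-0.06,"y":-0.08,"z":0.15,"ax":0,"ay":0,"az":0.25,"hand":-1},
  ],
)

```text
time_s: 11.8
eef_pos: [594.0, 129.3, 182.3]
ee_rot: [0.42, 0.57, 0.419, -0.569]
force: [0.8, -0.5, -0.8]
grip_width: 0.14
```

Call:
carry_out(
  targets=[
    {"x":-0.03,"y":-0.04,"z":0,"ax":0,"ay":0,"az":0.12,"hand":-1},
    {"x":-0.06,"y":-0.08,"z":0,"ax":0,"ay":0,"az":0.24,"hand":-1},
    {"x":-0.09,"y":-0.12,"z":0,"ax":0,"ay":0,"az":0.305,"hand":-1},
    {"x":-0.12,"y":-0.16,"z":0,"ax":0,"ay":0,"az":0.305,"hand":-1},
    {"x":-0.139,"y":-0.192,"z":0,"ax":0,"ay":0,"az":0.305,"hand":-1},
  ],
)

```text
time_s: 12.42
eef_pos: [454.3, -63.0, 181.6]
ee_rot: [-0.499, -0.5, -0.5, 0.5]
force: [0.2, -0.2, 0.8]
grip_width: 0.139
```

Call:
carry_out(
  targets=[
    {"x":0,"y":0,"z":0,"ax":0,"ay":0,"az":0,"hand":-1},
    {"x":0,"y":0,"z":0,"ax":0,"ay":0,"az":0,"hand":-1},
  ],
)

```text
time_s: 12.68
eef_pos: [455.9, -61.6, 181.7]
ee_rot: [0.5, 0.5, 0.5, -0.5]
force: [0.6, 1.1, -0.3]
grip_width: 0.141
```

```bash
python3 - <<'E'
from h import *
s,R=tcp();print(s["eef_pos"],R[:,1],s["force"],s["time_s"],s["grip_width"])
w=viewer.camera_info("wrist");im=viewer.capture("wrist")
x,y=455.8,-10.3
c=proj(w,[x,y,70]).astype(int);u0,v0,f=c[0]-57,max(0,c[1]-42),7
cr=cv2.resize(im[v0:v0+85,u0:u0+114],None,fx=f,fy=f,interpolation=cv2.INTER_CUBIC)
a=np.linspace(0,6.28,80)
for r,z,k in((12,76,(0,255,0)),(27,54,(0,0,255)),(17,70,(255,255,0))):
    q=np.array([(proj(w,[x+r*np.cos(t),y+r*np.sin(t),z])-[u0,v0]+.5)*f for t in a])
    cv2.polylines(cr,[q.astype(np.int32)],True,k,1)
print(proj(w,[x+1,y,76])-proj(w,[x,y,76]),c)
cv2.imwrite("pics/w6.png",cr);cv2.imwrite("pics/w6f.png",im)
E
```

```text
[455.86176951 -61.61752036 181.69667533] [ 9.99999393e-01 -1.09438508e-03 -1.23968305e-04] [ 0.59847892  1.12289385 -0.25009383] 12.675 0.1412491814930292
[ 1.10599312e+00 -8.97864275e-04] [256 138]
```

View pics/w6.png

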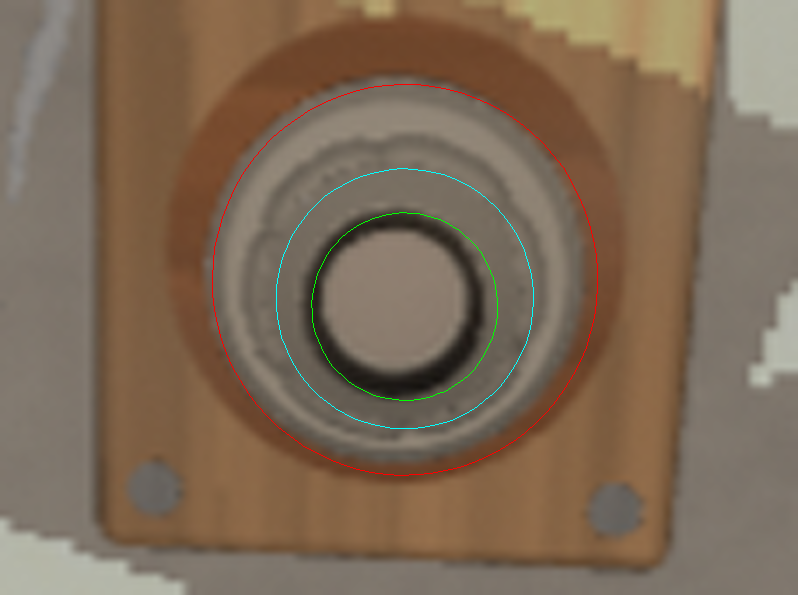

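The rim centre is at (395,303) against the model's (404.5,306), so the pot is at (454.6,-10.0). I'll move over it.

Call:
carry_out(
  targets=[
    {"x":-0.0013,"y":0.05,"z":0,"ax":0,"ay":0,"az":0,"hand":-1},
    {"x":-0.0013,"y":0.052,"z":-0.03,"ax":0,"ay":0,"az":0,"hand":-1},
    {"x":-0.0013,"y":0.052,"z":-0.055,"ax":0,"ay":0,"az":0,"hand":-1},
    {"x":-0.0013,"y":0.052,"z":-0.055,"ax":0,"ay":0,"az":0,"hand":-1},
    {"x":-0.0013,"y":0.052,"z":-0.055,"ax":0,"ay":0,"az":0,"hand":-1},
  ],
)

```text
time_s: 13.35
eef_pos: [455.0, -9.7, 127.6]
ee_rot: [0.5, 0.5, 0.5, -0.5]
force: [-0.0, -0.0, 0.8]
grip_width: 0.143
```

Call:
carry_out(
  targets=[
    {"x":0,"y":0,"z":0,"ax":0,"ay":0,"az":0,"hand":-1},
    {"x":0,"y":0,"z":0,"ax":0,"ay":0,"az":0,"hand":-1},
  ],
)

```text
time_s: 13.6
eef_pos: [454.7, -10.0, 127.4]
ee_rot: [0.5, 0.5, 0.499, -0.5]
force: [-1.1, 0.3, -1.0]
grip_width: 0.146
```

Call:
carry_out(
  targets=[
    {"x":0,"y":0.0006,"z":-0.008,"ax":0,"ay":0,"az":0,"hand":-1},
    {"x":0,"y":0.0006,"z":-0.016,"ax":0,"ay":0,"az":0,"hand":-1},
    {"x":0,"y":0.0006,"z":-0.022,"ax":0,"ay":0,"az":0,"hand":-1},
    {"x":0,"y":0.0006,"z":-0.026,"ax":0,"ay":0,"az":0,"hand":-1},
    {"x":0,"y":0.0006,"z":-0.026,"ax":0,"ay":0,"az":0,"hand":-1},
  ],
)

```text
time_s: 14.22
eef_pos: [454.3, -9.2, 100.6]
ee_rot: [-0.5, -0.5, -0.5, 0.5]
force: [0.6, -0.3, 0.1]
grip_width: 0.142
```

Call:
carry_out(
  targets=[
    {"x":0,"y":0,"z":-0.002,"ax":0,"ay":0,"az":0,"hand":-1},
    {"x":0,"y":0,"z":-0.004,"ax":0,"ay":0,"az":0,"hand":-1},
    {"x":0,"y":0,"z":-0.004,"ax":0,"ay":0,"az":0,"hand":-1},
  ],
)

```text
time_s: 14.6
eef_pos: [454.9, -9.3, 97.8]
ee_rot: [0.5, 0.501, 0.499, -0.5]
force: [-1.7, 1.1, 8.4]
grip_width: 0.139
```

Call:
carry_out(
  targets=[
    {"x":0,"y":0,"z":-0.002,"ax":0,"ay":0,"az":0,"hand":-1},
    {"x":0,"y":0,"z":-0.004,"ax":0,"ay":0,"az":0,"hand":-1},
    {"x":0,"y":0,"z":-0.004,"ax":0,"ay":0,"az":0,"hand":-1},
  ],
)

```text
time_s: 14.98
eef_pos: [453.9, -9.1, 92.0]
ee_rot: [-0.499, -0.5, -0.5, 0.5]
force: [1.3, 1.3, -10.6]
grip_width: 0.146
```

Call:
carry_out(
  targets=[
    {"x":0,"y":0,"z":-0.002,"ax":0,"ay":0,"az":0,"hand":-1},
    {"x":0,"y":0,"z":-0.004,"ax":0,"ay":0,"az":0,"hand":-1},
    {"x":0,"y":0,"z":-0.004,"ax":0,"ay":0,"az":0,"hand":-1},
  ],
)

```text
time_s: 15.35
eef_pos: [454.7, -9.5, 89.0]
ee_rot: [0.5, 0.5, 0.499, -0.5]
force: [-1.5, 0.9, -1.1]
grip_width: 0.141
```

It clicked (force went from +8 to -10.6 N). Now I'll press firmly.

Call:
carry_out(
  targets=[
    {"x":0,"y":0,"z":-0.002,"ax":0,"ay":0,"az":0,"hand":-1},
    {"x":0,"y":0,"z":-0.004,"ax":0,"ay":0,"az":0,"hand":-1},
    {"x":0,"y":0,"z":-0.005,"ax":0,"ay":0,"az":0,"hand":-1},
    {"x":0,"y":0,"z":-0.005,"ax":0,"ay":0,"az":0,"hand":-1},
  ],
)

```text
time_s: 15.85
eef_pos: [455.0, -9.5, 86.3]
ee_rot: [0.501, 0.5, 0.499, -0.5]
force: [-12.1, 1.5, 32.2]
grip_width: 0.143
```

The press is 32 N with a 12 N side load. I'll trim the side load and take a final look.

Call:
carry_out(
  targets=[
    {"x":-0.0006,"y":0,"z":0.0005,"ax":0,"ay":0,"az":0,"hand":-1},
    {"x":-0.0006,"y":0,"z":0.0005,"ax":0,"ay":0,"az":0,"hand":-1},
    {"x":-0.0006,"y":0,"z":0.0005,"ax":0,"ay":0,"az":0,"hand":-1},
    {"x":-0.0006,"y":0,"z":0.0005,"ax":0,"ay":0,"az":0,"hand":-1},
  ],
)

```text
time_s: 16.35
eef_pos: [454.9, -9.5, 86.3]
ee_rot: [0.501, 0.501, 0.499, -0.5]
force: [-4.8, 2.7, 22.2]
grip_width: 0.143
```

```bash
python3 - <<'E'
from h import *
a=viewer.capture("scene");b=viewer.capture("wrist")
s,R=tcp();print(s["eef_pos"],s["force"],s["time_s"],s["grip_width"],R.round(3))
c=cv2.resize(a[180:300,220:360],(560,480),interpolation=cv2.INTER_CUBIC)
cv2.imwrite("pics/f.png",cv2.resize(np.hstack([c,cv2.resize(b,(640,480))]),(800,320),interpolation=cv2.INTER_AREA))
E
```

```text
[454.90178548  -9.56446495  86.31318256] [-4.66259669  1.83496089 23.0778819 ] 16.45 0.14412434730904303 [[ 0.003  1.    -0.001]
 [-0.001 -0.001 -1.   ]
 [-1.     0.003  0.001]]
```

View pics/f.png

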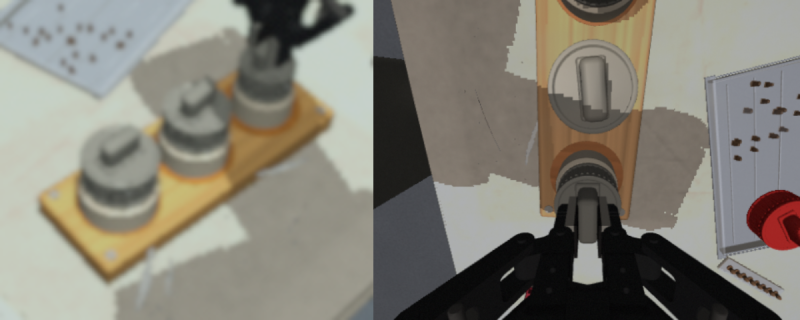

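Both lids sit level on their pots at the same height as the shut middle pot. The gripper is still on the small lid, pressing at about 23 N with no slip, so I'll hand in.

```bash
python3 -c "
from rig import finish_job
print(finish_job())"
```

```text
the job is handed in; nothing more can be done
None
```

Both lids are clicked home on their own pots, and I handed the job in at about 16.5 s with the gripper still pressing the small lid. The hand-in gave no verdict.

- **Large lid:** I placed it first. The vertical force flipped from about +4 to -7.5 N at the click. It then pressed down to an origin about 54 mm above the table, which is hard on the shoulder, and I released it.
- **Small lid:** I placed it second. The force flipped from +8 to -10.6 N at the click, and it pressed down to an origin about 54 mm up. I first pressed with 32 N, which put 12 N of side load on it. I eased that back, leaving about 23 N down and about 5 N sideways.
- **Final look:** both lids sit level, at the same height as the shut middle pot. Centring, measured at the gripper, was within about 1 mm on both.
- **Bystanders:** nothing was commanded near the cup, the clay packet or the loop tool. The final crops do not show them, so I did not check them again.
- **Errors on the way:** my first move call was refused for missing keys, which cost no motion. The top camera put the small lid about 6 mm off and the pots 1–2 mm off, and I corrected these with the wrist camera before acting.

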